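# Refit the tongued cover on the solder-fume filter box

## Task

Close the open filter box with the cover that has a tongue along one edge. Pick that cover up by the upright fin on it, tilt it tongue down, hook the tongue under the ledge at the box's far end, then swing the other edge down behind the sill until the cover lies flat and square on the box, and let go. Leave the other cover, the thicker one without a tongue, where it lies.

Things in the scene. Friction and masses are not known exactly. Their poses are not given: they have to be found in the camera images.
- filter_box: Fixed grey filter box, 148 x 96 x 64 mm, open on top. Origin: centre of underside; x points to the ledge end, away from the robot. Cover's seat: flat rim at z 42 mm round a 60 mm wide opening. Sill at the -x end: inner face x -67 mm, top 14 mm above rim. Ledge at the +x end: 5 mm thick, underside 17 mm above rim, front edge x +49 mm, wall under it at x +67 mm, full width. No side guides.
- cover_grip (a point): Centre of the fin of the right cover: aluminium plate 100 x 84 x 12 mm, 0.16 kg, flat on the bench, tongue on its +x edge. The dark steel fin is 12 mm thick (along x), 50 mm long (along y), 34 mm tall. This point is half-way up it, 29 mm above the cover's flat underside, 42 mm from the plate's -x edge. Axes: x to the tongue, y along the fin, z up out of the plate.
- cover_tip (a point): Middle of the end edge of the right cover's tongue, 80 mm from cover_grip along +x and 27 mm below it, 2 mm above the underside. The tongue is 4 mm thick, 70 mm wide and continues the flat underside 22 mm beyond the plate; cover with tongue is 122 mm long. Same axes as cover_grip.
- blank_grip (a point): Centre of the fin of the other cover, to be left alone: plain aluminium plate 122 x 84 x 16 mm without a tongue, same fin at its middle; this point is half-way up the fin, 33 mm above the underside. Same axes.
- phone_clamp: Fixed black gooseneck clamp left of the box, not part of the job: an obstacle to keep the arm and gripper clear of. Its base disc stands right of and beyond the origin (about 50 mm in +x, 90 mm in -y); its neck rises leftwards to a clamp head about 0.3 m above the bench, some 60 mm nearer the robot and 80 mm left of the origin.

How it is judged (in metres and radians):
On the way:
1. the tongue is at least 5 mm under the ledge while the cover is still tilted (4 degrees or more) (x of cover_tip in the frame of filter_box above 0.054 m and z of cover_tip in the frame of filter_box between 0.038 and 0.06 m and y of cover_tip in the frame of filter_box between -0.02 and 0.02 m and angle between cover_grip's own z axis and vertical above 0.07 rad), for 0.05 s.
At the end, for the whole second after the job is handed in: The tongued cover lies flat on the box's rim (within 3.4 degrees of level, within 5 mm of its seated height), its tongue under the ledge by 3 mm or more, not more than 14 mm off the box's centre line and within 10 degrees of square, released and at rest (x of cover_tip in the frame of filter_box above 0.052 m and z of cover_tip in the frame of filter_box below 0.049 m and y of cover_tip in the frame of filter_box between -0.014 and 0.014 m and y of cover_grip in the frame of filter_box between -0.014 and 0.014 m and z of cover_grip in the frame of filter_box between 0.066 and 0.076 m and angle between cover_grip's own z axis and vertical below 0.06 rad and angle between the x axis of cover_grip and the x axis of filter_box, either way round below 0.17 rad); the robot touches nothing.
It fails at once if the other cover is moved by more than 30 mm (distance of blank_grip from where it was at the start of the episode above 0.03 m).
It also fails if it takes over 45 s, if anything falls off the work surface, if the arm or the gripper's body presses on something with over 40 N, if the wrist force passes 120 N, or if a joint passes its speed limit or range.

## Robot

A 6-joint arm with a two-finger parallel gripper is mounted at the origin on a cart in front of the work surface, level with it; the furniture and walls round the work are solid. World frame = base frame: x ahead of the robot, y to its left, z up, the work surface at z = 0. Lengths are in mm, angles in rad, forces in N, time in s.
With the tool pointing down it reaches from about 350 to 875 mm from the base axis. Payload 4.2 kg.
Tool frame: the origin (TCP) lies at the very end of the fingers, on their centre line; the grasp point (between the pads) lies 19 mm behind it (arm.grip_point_offset is the distance from the TCP to the grasp point, in mm); z points along the fingers, y is the direction in which the jaws open and shut (so a half turn about z gives the same grasp; the last joint's range is limited). The gripper opens to 85 mm and grips with 20 to 120 N. Pads are 22 mm wide; open, the fingers measure 114 mm over their backs; the gripper's body (76 mm by 85 mm) begins 54 mm behind the grasp point. The pads swing forward as they close: fully open they stand 13 mm farther back than shut.
Start: joints at [-1.072, 0.385, 0.008, 0, -1.194, -0.259], TCP at [148.46, -607.09, 231.312] pointing down, gripper open.
Joint ranges: [-3.14, 3.14], [-1.21, 2.06], [-1.07, 1.41], [-3.16, 2.05], [-2.99, -0.16], [-3.1, 3.1]. Speed limits (rad/s): [2.79, 2.79, 3.14, 3.14, 3.14, 3.14].

## Interface

Orientations are given as a unit quaternion [x, y, z, w].
In Python, from bench import arm gives the robot as it stands.
- The arm moves only by the tool drive_tool, never from a script. Its argument "steps" is a list of rows, each a list of 5 numbers: the shift along the tool's x, y, z in m, then the turn about the tool's z in degrees, then the finger opening in m, from 0 to 0.0854. A call has 1 to 20 rows; each row shifts and turns the commanded pose from where the row before left it, along the tool's axes as they then stand; what a row does not reach is not made up. A row lasts 1/10 s, in which the tool goes at most 50 mm and 8.59 degrees, less where a joint would pass 70% of its speed; a pose out of reach is approached as far as the arm can. A call is refused whole if a number of a shift passes 0.05 or a number of a turn 8.59, either way. A call with a gripper value outside its range is refused whole. The fingers move at their own pace and stop on an object; the grip force is fixed at half the most. Time passes only in rows, so rows that do not move let the fingers close. It gives the time, the measured TCP pose, the force and the opening at its end, in the units of the state.
- arm.read_state(): the state, without advancing time (a new reading comes with each control period).
- arm.get_image(name): name is "side" or "top" or "wrist"; returns (picture, depth): 384x512x3 uint8, blue, green, red; 384x512 float32, mm along the optical axis (not along the pixel's ray), 0 where there is no reading.
- arm.camera_params(name): a dict with "K" (3x3 intrinsics, pixels), "world_to_cam" (4x4, takes a point from world to camera coordinates); the wrist camera has in their place "mount" (4x4, takes a point from camera to tool coordinates, whose origin is the TCP and whose axes are the flange's). Camera axes: x right, y up, looking along -z (the intrinsics and any distortion apply to the point x, -y, -z); pixel columns grow to the right and rows downward; lengths in mm; the calibration is good to about 2 mm. The wrist camera is an equidistant fisheye: a pixel r from the principal point sees the ray r / f radians off the axis. A picture is of the moment at which its call begins: read the wrist's pose just before it. camera_params takes no time and is no camera call.
- arm.job_done(): hands the job in, once; it reports no verdict.
The state is a dict: "clock": time; "joints": joint angles; "joint_vel": joint speeds; "joint_efforts": joint torques, N m; "position": TCP position; "ee_rot": TCP orientation; "contact_force": force on the tool from outside, world axes, zero at the start; "wrist_torque": the same for the moment, N m; "gripper_width": finger opening in mm.
Only numpy, scipy, OpenCV 4.12 (cv2) and the standard library are available. Lean on these libraries where they do the work, as an engineer would, in place of code of your own. Each camera call takes 0.05 s, during which the arm holds its last target.

## Working session

There is one attempt and no reset: what is moved stays moved. The work goes in short steps, Python scripts to look and compute and a tool call to move; the robot and the scene stay as the last step left them, time stands still between calls to the robot, and variables do not carry over. Pictures are saved under pics/ and viewed, and the job is handed in when it is done.

Besides the shell and the picture viewer there is one more tool, called after "Call:" as a command line: name --pt "numbers of a row" for each row, then --argument value for the rest. drive_tool: Moves the arm, as the interface text tells. Its arguments: {"type":"object","properties":{"steps":{"type":"array"}},"required":["steps"]}

```bash
mkdir -p pics; ls
cat > h.py <<'E'
from bench import arm
import numpy as np, cv2
def ray(P,u,v):
    K=np.array(P["K"]);W=np.array(P["world_to_cam"]);R=W[:3,:3];t=W[:3,3]
    d=np.array([(u-K[0,2])/K[0,0],-(v-K[1,2])/K[1,1],-1.]);return -R.T@t,R.T@d
def onz(P,u,v,z):
    o,d=ray(P,u,v);return o+d*(z-o[2])/d[2]
def proj(P,p):
    K=np.array(P["K"]);W=np.array(P["world_to_cam"]);c=W[:3,:3]@np.array(p,float)+W[:3,3]
    return K[0,2]+K[0,0]*c[0]/-c[2],K[1,2]+K[1,1]*-c[1]/-c[2]
def cloud(P,D):
    K=np.array(P["K"]);W=np.array(P["world_to_cam"])
    v,u=np.mgrid[:D.shape[0],:D.shape[1]]
    c=np.stack([(u-K[0,2])/K[0,0]*D,-(v-K[1,2])/K[1,1]*D,-D],-1)
    return (c-W[:3,3])@W[:3,:3]
E
python3 - <<'E'
from h import *
print(arm.read_state())
for n in("top","side","wrist"):
    im,d=arm.get_image(n);cv2.imwrite(f"pics/{n}0.png",im);np.save(f"pics/{n}0.npy",d)
    print(n,arm.camera_params(n))
E
```

```text
pics
{'clock': 0.0, 'joints': array([-1.07240664e+00,  3.85527363e-01,  6.60692354e-03, -5.20459432e-04,
       -1.19400174e+00, -2.58596283e-01]), 'joint_vel': array([ 7.63802974e-05,  4.51805128e-04, -1.14979900e-03,  3.27395622e-04,
       -2.60540405e-04,  5.10366963e-04]), 'joint_efforts': array([ 2.41369780e-04, -3.92288804e+01,  1.88405871e+01,  4.18621168e+00,
       -4.56518479e-03,  7.68489656e-06]), 'position': array([ 148.31518715, -606.5312625 ,  230.22863035]), 'ee_rot': array([-1.19514264e-01,  9.92831885e-01,  1.07707199e-03, -1.68019857e-04]), 'contact_force': array([0.74835396, 0.77964705, 0.29192209]), 'wrist_torque': array([ 0.01439718, -0.02844567, -0.01164546]), 'gripper_width': 85.4638797753772}
top {'K': array([[390.27321066,   0.        , 256.83675612],
       [  0.        , 390.27321066, 195.03991141],
       [  0.        ,   0.        ,   1.        ]]), 'world_to_cam': array([[ 2.73177442e-03, -9.99942398e-01, -1.03797093e-02,
        -7.39906994e+01],
       [ 9.88324640e-01,  1.11850601e-03,  1.52358639e-01,
        -5.55153410e+02],
       [-1.52338253e-
[... 492 characters left out ...]
5744e+02],
       [-4.27438363e-01,  6.09947082e-01,  6.67278805e-01,
        -9.35397030e+02],
       [ 0.00000000e+00,  0.00000000e+00,  0.00000000e+00,
         1.00000000e+00]])}
wrist {'K': array([[297.31863964,   0.        , 257.04112584],
       [  0.        , 297.31863964, 192.00490807],
       [  0.        ,   0.        ,   1.        ]]), 'mount': array([[-4.80562620e-04,  9.49966715e-01,  3.12350780e-01,
         7.92318544e+01],
       [ 9.99999877e-01,  4.17282421e-04,  2.69434735e-04,
        -3.46007307e-01],
       [ 1.25615541e-04,  3.12350871e-01, -9.49966798e-01,
        -1.43532521e+02],
       [ 0.00000000e+00,  0.00000000e+00,  0.00000000e+00,
         1.00000000e+00]])}
```

```bash
cd pics; python3 -c "
import cv2,numpy as np
a=[cv2.imread(f'{n}0.png') for n in('top','side')]
for n,i in zip(('top','side'),a): cv2.imwrite(f'{n}0b.png',cv2.resize(i,(800,600),interpolation=cv2.INTER_CUBIC))"
```

```text
(no output)
```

View pics/top0b.png

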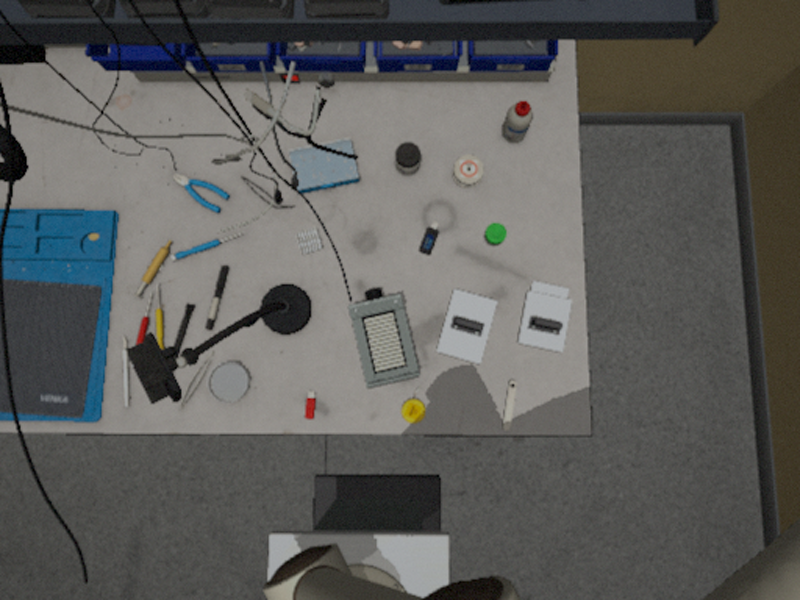

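View pics/side0b.png

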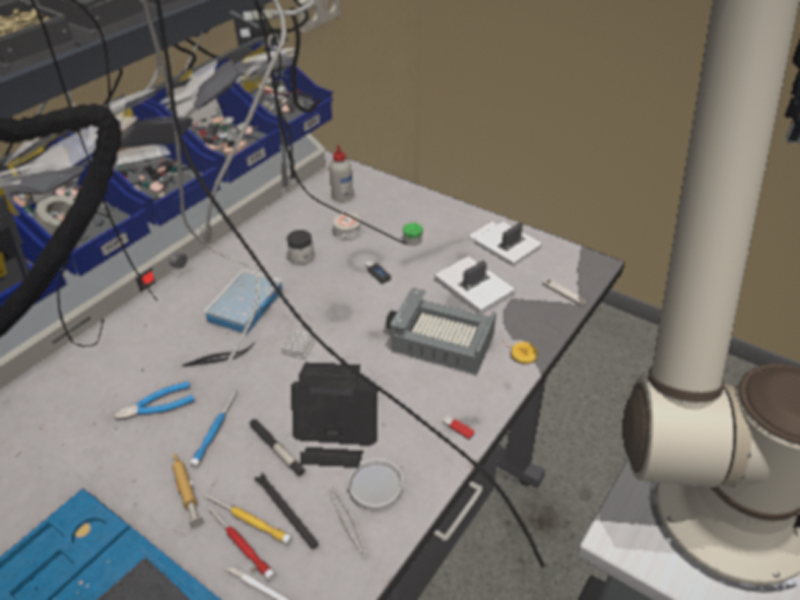

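Run:
```python
from h import *
P=arm.camera_params("top");im=cv2.imread("pics/top0.png");D=np.load("pics/top0.npy")
C=cloud(P,D)
print("bench z",np.median(C[200:215,260:275,2]))
x,y,z=C[...,0],C[...,1],C[...,2]
hsv=cv2.cvtColor(im,cv2.COLOR_BGR2HSV)
roi=np.zeros(D.shape,bool);roi[180:250,275:370]=1
m=((hsv[...,2]>140)&(hsv[...,1]<40)&roi)
print(hsv[195,350],hsv[200,300],hsv[230,350],hsv[170,340])
# by depth
for nm,(r0,r1,c0,c1),zl,zh in [("cover plate",(178,228,328,370),8,16),("cover fin",(178,228,328,370),30,60),("blank plate",(182,235,278,320),11,22),("blank fin",(182,235,278,320),34,60),("box top",(183,250,222,270),36,80)]:
    s=(z[r0:r1,c0:c1]>zl)&(z[r0:r1,c0:c1]<zh)
    p=C[r0:r1,c0:c1][s]
    rc=cv2.minAreaRect(p[:,:2].astype(np.float32));print(nm,s.sum(),rc,"med z",np.median(p[:,2]),p.mean(0))
for n,s in(("top0",(170,260,215,375)),):
    c=im[s[0]:s[1],s[2]:s[3]];cv2.imwrite("pics/topc.png",cv2.resize(c,None,fx=5,fy=5,interpolation=cv2.INTER_CUBIC))
```

```text
bench z 0.4649364975844941
[ 90   6 175] [100   9 174] [ 21  12 146] [ 18  17 146]
cover plate 857 ((539.072021484375, -336.1673278808594), (84.78864288330078, 119.18267059326172), 78.50257110595703) med z 12.031260603785428 [ 529.85060238 -333.72393255   12.07667477]
cover fin 92 ((521.5145263671875, -332.765625), (49.49227523803711, 11.915945053100586), 79.15777587890625) med z 45.29255208569219 [ 520.98010313 -331.77611366   44.16926923]
blank plate 1135 ((520.0531005859375, -191.09344482421875), (84.07817840576172, 121.75382232666016), 73.9201431274414) med z 16.1849192313842 [ 519.30587262 -190.81035684   16.17890188]
blank fin 87 ((519.8843994140625, -191.18475341796875), (49.87774658203125, 11.750038146972656), 73.88224029541016) med z 49.115109595199456 [ 519.17762437 -191.27978743   48.78908672]
box top 1142 ((500.59930419921875, -38.02894592285156), (170.8387908935547, 95.92068481445312), 13.343167304992676) med z 43.42630305415344 [494.20000174 -39.35300589  49.2249139 ]
```

View pics/topc.png

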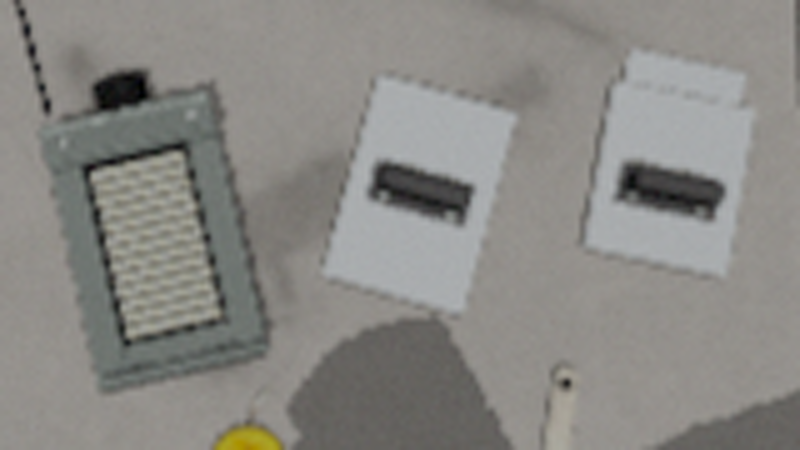

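Run:
```python
from h import *
P=arm.camera_params("top");D=np.load("pics/top0.npy");C=cloud(P,D)
B=C[183:250,222:270].reshape(-1,3)
for nm,zl,zh in(("ledge",60,70),("sill",52,59.5),("rim",38,46),("all",38,70)):
    p=B[(B[:,2]>zl)&(B[:,2]<zh)]
    rc=cv2.minAreaRect(p[:,:2].astype(np.float32));print(nm,len(p),rc,np.median(p[:,2]))
for yaw in (12,13,14):
    a=np.radians(yaw);ex=np.array([np.cos(a),np.sin(a)]);ey=np.array([-ex[1],ex[0]])
    for nm,zl,zh in(("ledge",60,70),("sill",53,59.5),("rim",39,46)):
        p=B[(B[:,2]>zl)&(B[:,2]<zh)][:,:2];u=p@ex;v=p@ey
        print(yaw,nm,np.percentile(u,[0,2,50,98,100]).round(1),np.percentile(v,[0,2,50,98,100]).round(1))
# clamp tall points
for zl in (60,150,220,280,320):
    p=C[(C[...,2]>zl)&(C[...,2]<zl+60)&(C[...,0]>380)&(C[...,0]<680)&(C[...,1]>-100)&(C[...,1]<400)]
    if len(p): print("clamp",zl,len(p),p.min(0),p.max(0))
```

```text
ledge 312 ((549.3741455078125, -26.385574340820312), (25.02260398864746, 95.82179260253906), 13.203875541687012) 64.54824653111868
sill 90 ((474.7477722167969, -66.89108276367188), (84.76435089111328, 153.4645538330078), 78.70429229736328) 56.54288485287712
rim 683 ((500.66119384765625, -38.055450439453125), (170.73532104492188, 95.9302978515625), 13.23640251159668) 41.874426767758635
all 1108 ((500.59930419921875, -38.02894592285156), (170.8387908935547, 95.92068481445312), 13.343167304992676) 43.6648460515062
12 ledge [518.7 519.6 531.3 543.8 545. ] [-188.  -186.1 -140.   -94.2  -91.9]
12 sill [395.8 396.1 399.9 404.  537.7] [-189.3 -188.3 -141.7  -96.8  -96. ]
12 rim [395.9 404.8 454.8 558.3 567.2] [-190.7 -188.7 -140.9  -94.6  -92.9]
13 ledge [516.8 517.2 528.9 541.1 541.9] [-197.2 -195.2 -149.3 -103.5 -101.3]
13 sill [393.7 394.  397.3 400.8 534.9] [-196.3 -195.2 -148.7 -103.8 -102.9]
13 rim [393.9 402.3 452.3 555.9 564.6] [-197.8 -196.7 -149.8 -102.7 -101.8]
14 ledge [513.8 514.8 526.2 538.4 539.3] [-206.4 -204.3 -158.6 -112.6 -110.8]
14 sill [390.8 391.2 394.7 398.1 531.9] [-203.3 -202.1 -155.7 -110.7 -109.8]
14 rim [390.7 399.7 449.5 553.4 561.9] [-206.3 -204.4 -158.6 -110.9 -109.2]
clamp 60 460 [506.53191253 -73.61766291  60.17219871] [679.00334886 248.03022469 119.9245501 ]
clamp 150 579 [380.62524784 197.18733811 150.35870302] [502.70189093 345.96150003 209.55944653]
clamp 220 782 [394.76332953   2.11217577 220.00113436] [653.50253976 314.8596887  279.81716536]
clamp 280 45 [647.97226637  50.30504927 280.18159741] [671.03986637  94.79311361 339.59378953]
clamp 320 73 [646.44161688  65.99412082 320.81622887] [671.03986637  95.06242601 377.33418154]
```

Run:
```python
from h import *
P=arm.camera_params("top");im=cv2.imread("pics/top0.png");D=np.load("pics/top0.npy");C=cloud(P,D)
for r in range(100,200,6):
    row=C[r,185:232];i=np.argmax(row[:,2]);print(r,185+i,row[i].round(0))
P=arm.camera_params("side");D=np.load("pics/side0.npy");C=cloud(P,D)
print('side')
for r in range(60,350,15):
    row=C[r,80:380];k=row[(row[:,2]>90)&(np.linalg.norm(row[:,:2],axis=1)>300)]
    if len(k): i=np.argmax(k[:,2]);print(r,len(k),k[i].round(0),k.min(0).round(0),k.max(0).round(0))
```

```text
100 230 [ 388.  -85. 1125.]
106 185 [683.  67. 383.]
112 192 [ 388.  -85. 1125.]
118 226 [ 388.  -85. 1125.]
124 191 [668.  67. 317.]
130 196 [662.  59. 294.]
136 201 [653.  50. 279.]
142 205 [641.  42. 271.]
148 208 [630.  36. 263.]
154 211 [618.  30. 254.]
160 213 [605.  26. 250.]
166 216 [592.  20. 244.]
172 203 [ 388.  -85. 1125.]
178 220 [565.  11. 236.]
184 221 [553.   9. 228.]
190 191 [ 388.  -85. 1125.]
196 230 [549.   0.  67.]
side
60 137 [ 61. 656. 841.] [  61. -326.  173.] [1280.  656.  841.]
75 133 [ 61. 656. 841.] [  61. -321.  157.] [1120.  656.  841.]
90 112 [ 61. 656. 841.] [  61. -218.  152.] [1026.  656.  841.]
105 95 [ 61. 656. 841.] [  61. -111.  155.] [1062.  656.  841.]
120 67 [500. 338. 507.] [499.  -8. 160.] [1017.  338.  507.]
135 50 [ 61. 656. 841.] [ 61.  30. 153.] [992. 656. 841.]
150 32 [456. 347. 481.] [456.   4. 153.] [940. 347. 481.]
165 10 [436. 351. 467.] [434. 134. 181.] [753. 351. 467.]
180 8 [414. 356. 456.] [414. 137. 161.] [758. 356. 456.]
195 7 [ 61. 656. 841.] [ 61. 162. 140.] [684. 656. 841.]
210 8 [ 61. 656. 841.] [ 61. 192. 119.] [678. 656. 841.]
225 11 [ 61. 656. 841.] [ 61. 227. 105.] [671. 656. 841.]
240 44 [ 61. 656. 841.] [ 61. 275. 269.] [451. 656. 841.]
255 63 [ 61. 656. 841.] [ 61. 254. 213.] [474. 656. 841.]
270 61 [ 61. 656. 841.] [ 61. 263. 187.] [466. 656. 841.]
285 14 [ 61. 656. 841.] [ 61. 278. 162.] [392. 656. 841.]
300 5 [ 61. 656. 841.] [ 61. 335. 326.] [214. 656. 841.]
315 4 [192. 337. 310.] [191. 333. 306.] [194. 337. 310.]
330 6 [ 61. 656. 841.] [ 61. 337. 291.] [175. 656. 841.]
345 3 [155. 342. 277.] [155. 341. 274.] [158. 343. 277.]
```

```bash
cat >> h.py <<'E'
from scipy.spatial.transform import Rotation as Ro
def st():
    s=arm.read_state();R=Ro.from_quat(s["ee_rot"]).as_matrix();yaw=np.degrees(np.arctan2(-R[1,0],-R[0,0]))
    print("t",round(s["clock"],2),"p",s["position"].round(1),"yaw",round(yaw,2),"zax",R[:,2].round(3),"F",s["contact_force"].round(1),"T",s["wrist_torque"].round(2),"w",round(s["gripper_width"],1),"J",s["joints"].round(2));return s,R,yaw
def to(target,yawt):
    s,R,yaw=st();d=np.array(target)-s["position"]
    c=np.radians(yawt);x=np.array([-np.cos(c),-np.sin(c),0]);y=np.array([x[1],-x[0],0])
    print("turn",round(yaw-yawt,2),"then shift",(d@x).round(1),(d@y).round(1),(-d[2]).round(1))
E
python3 -c "
from h import *
to((521,-332.4,110),-11.3)"
```

```text
t 0.15 p [ 148.4 -606.7  230.5] yaw 13.74 zax [-0.001  0.002 -1.   ] F [ 0.3  0.3 -0.4] T [-0.05  0.02  0.05] w 85.5 J [-1.07  0.39  0.01 -0.   -1.19 -0.26]
turn 25.04 then shift -311.7 342.0 120.5
```

Call:
drive_tool --pt "0 0 0 8.35 0.0854" --pt "0 0 0 8.35 0.0854" --pt "0 0 0 8.34 0.0854" --pt "-0.03 0.033 0 0 0.0854" --pt "-0.032 0.035 0 0 0.0854" --pt "-0.032 0.035 0 0 0.0854" --pt "-0.032 0.035 0 0 0.0854" --pt "-0.032 0.035 0.0 0 0.0854" --pt "-0.032 0.035 0.015 0 0.0854" --pt "-0.032 0.035 0.015 0 0.0854" --pt "-0.032 0.035 0.015 0 0.0854" --pt "-0.032 0.035 0.025 0 0.0854" --pt "-0.0257 0.029 0.025 0 0.0854" --pt "0 0 0.025 0 0.0854" --pt "0 0 0 0 0.0854" --pt "0 0 0 0 0.0854"

```text
clock: 1.75
position: [518.3, -334.9, 112.9]
ee_rot: [0.098, 0.995, -0.0, -0.001]
contact_force: [-1.5, 0.3, -0.3]
gripper_width: 85.3
```

Run:
```python
from h import *
to((521,-332.4,18),-11.3)
im,d=arm.get_image("wrist");cv2.imwrite("pics/w1.png",im)
im,d=arm.get_image("side");cv2.imwrite("pics/s1.png",im)
```

```text
t 1.75 p [ 518.3 -334.9  112.9] yaw -11.29 zax [-0.001 -0.    -1.   ] F [-1.5  0.3 -0.3] T [-0.04  0.   -0.  ] w 85.3 J [-0.31  0.48 -0.17  0.   -0.93 -1.46]
turn 0.01 then shift -2.2 3.0 94.9
```

View pics/w1.png

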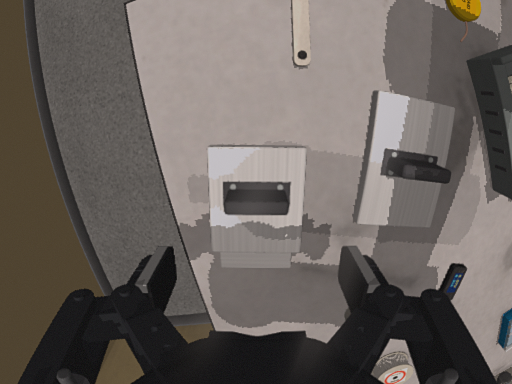

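View pics/s1.png

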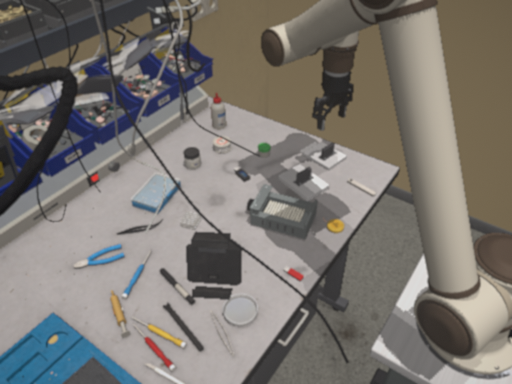

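```bash
cat >> h.py <<'E'
def wray(u,v,z,s):
    P=arm.camera_params("wrist");K=P["K"];M=P["mount"]
    q=np.array([u-K[0,2],v-K[1,2]])/K[0,0];th=np.hypot(*q);e=q/th
    c=np.array([np.sin(th)*e[0],-np.sin(th)*e[1],-np.cos(th)])
    R=Ro.from_quat(s["ee_rot"]).as_matrix();o=s["position"]+R@M[:3,3];d=R@M[:3,:3]@c
    return o+d*(z-o[2])/d[2]
E
python3 - <<'E'
from h import *
s,R,y=st()
im=cv2.imread("pics/w1.png")
cv2.imwrite("pics/w1c.png",cv2.resize(im[135:280,195:320],None,fx=4,fy=4,interpolation=cv2.INTER_CUBIC))
for n,u,v,z in(("tip",256,268.5,4),("tail",257,146,12),("fintop -x?",257,182,46),("fin bot",257,215,46)):
    print(n,wray(u,v,z,s).round(1))
E
```

```text
t 1.85 p [ 518.9 -335.7  114.7] yaw -11.35 zax [ 0.002 -0.001 -1.   ] F [-0.8  0.6  1.4] T [-0.   -0.04  0.03] w 85.7 J [-0.31  0.47 -0.17  0.   -0.93 -1.46]
tip [ 603.  -353.8    4. ]
tail [ 481.2 -328.3   12. ]
fintop -x? [ 502.1 -332.5   46. ]
fin bot [ 528.2 -337.7   46. ]
```

View pics/w1c.png

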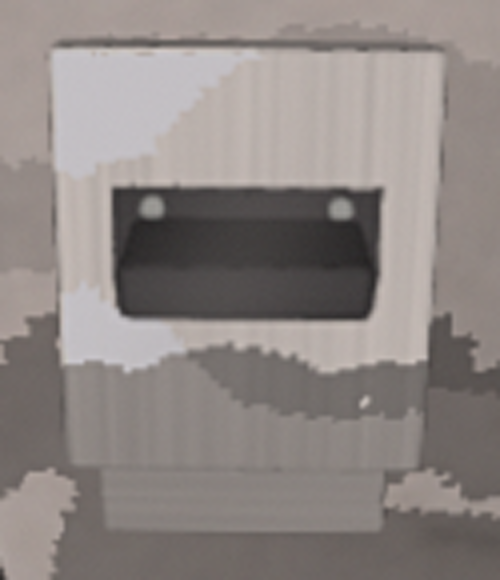

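Call:
drive_tool --pt "-0.0033 0.0014 0.02 0 0.0854" --pt "0 0 0.02 0 0.0854" --pt "0 0 0.02 0 0.0854" --pt "0 0 0.015 0 0.0854" --pt "0 0 0.01 0 0.0854" --pt "0 0 0.008 0 0.0854" --pt "0 0 0 0 0.0854" --pt "0 0 0 0 0.0854"

```text
clock: 2.65
position: [522.5, -334.4, 20.8]
ee_rot: [0.098, 0.995, -0.0, 0.001]
contact_force: [1.2, -0.4, 0.6]
gripper_width: 85.3
```

Run:
```python
from h import *
st();st()
im,d=arm.get_image("wrist");cv2.imwrite("pics/w2.png",im)
st()
```

```text
t 2.65 p [ 522.5 -334.4   20.8] yaw -11.3 zax [ 0.001 -0.001 -1.   ] F [ 1.2 -0.4  0.6] T [-0.02 -0.03  0.03] w 85.3 J [-0.31  0.59 -0.24  0.   -0.74 -1.46]
t 2.65 p [ 522.5 -334.4   20.8] yaw -11.3 zax [ 0.001 -0.001 -1.   ] F [ 1.2 -0.4  0.6] T [-0.02 -0.03  0.03] w 85.3 J [-0.31  0.59 -0.24  0.   -0.74 -1.46]
t 2.7 p [ 522.7 -334.4   21. ] yaw -11.3 zax [ 0.002 -0.001 -1.   ] F [ 0.4 -0.2  0.9] T [ 0.04 -0.03 -0.03] w 85.0 J [-0.31  0.59 -0.24  0.   -0.74 -1.46]
```

View pics/w2.png

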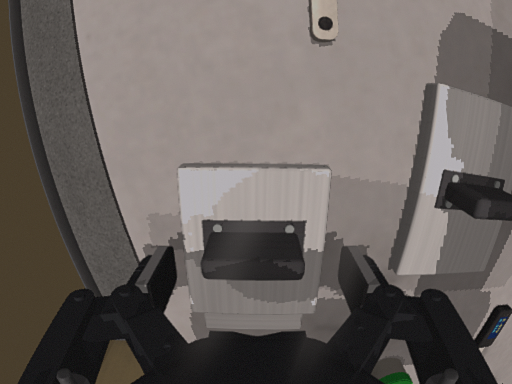

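Call:
drive_tool --pt "0 0 0.002 0 0.06" --pt "0 0 0 0 0.04" --pt "0 0 0 0 0.04" --pt "0 0 0 0 0.04" --pt "0 0 0 0 0.04" --pt "0 0 0 0 0.04" --pt "0 0 0 0 0.04" --pt "0 0 0 0 0.04"

```text
clock: 3.5
position: [522.7, -334.2, 18.8]
ee_rot: [0.098, 0.995, -0.0, 0.001]
contact_force: [-0.3, 1.2, 5.7]
gripper_width: 48.6
```

Call:
drive_tool --pt "0 0 -0.01 0 0.04" --pt "0 0 -0.02 0 0.04" --pt "0 0 -0.03 0 0.04" --pt "0 0 -0.04 0 0.04" --pt "0 0 -0.04 0 0.04" --pt "0 0 -0.02 0 0.04" --pt "0 0 0 0 0.04" --pt "0 0 0 0 0.04"

```text
clock: 4.3
position: [521.1, -333.3, 177.0]
ee_rot: [0.099, 0.995, 0.001, -0.001]
contact_force: [-0.1, -0.0, -2.8]
gripper_width: 48.9
```

Run:
```python
from h import *
st()
for n in("wrist","side"):
    im,d=arm.get_image(n);cv2.imwrite(f"pics/{n}3.png",im);np.save(f"pics/{n}3.npy",d)
c=cv2.imread("pics/side3.png")[40:190,250:400];cv2.imwrite("pics/side3c.png",cv2.resize(c,None,fx=4,fy=4,interpolation=cv2.INTER_CUBIC))
```

```text
t 4.3 p [ 521.1 -333.3  177. ] yaw -11.34 zax [-0.002  0.002 -1.   ] F [-0.1 -0.  -2.8] T [0.01 0.1  0.02] w 48.9 J [-0.31  0.42 -0.08 -0.   -1.07 -1.46]
```

View pics/wrist3.png

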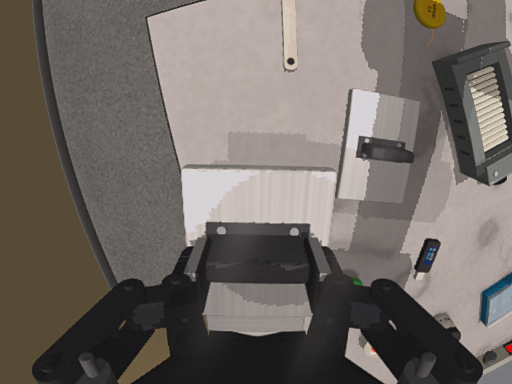

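View pics/side3c.png

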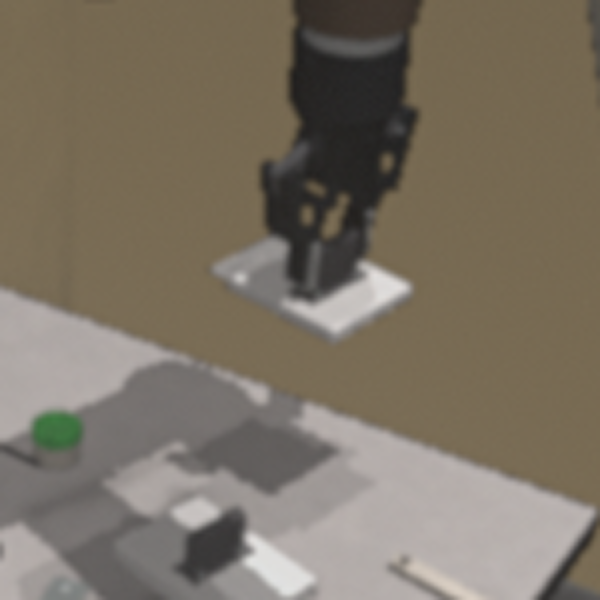

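Run:
```python
from h import *
s,R,y=st()
p0=s["position"]
for n,u,v,dz in(("tail top edge",258,166.5,-6.8),("tip top",257,333,-14.8),("tip bot",257,333,-18.8)):
    w=wray(u,v,p0[2]+dz,s);print(n,(R.T@(w-p0)).round(1))
to((450.4,-49.5,120),13.2)
```

```text
t 4.4 p [ 520.7 -333.3  175.6] yaw -11.33 zax [-0.004  0.002 -1.   ] F [-1.2  0.6 -1.8] T [ 0.04  0.01 -0.04] w 48.5 J [-0.31  0.42 -0.09 -0.   -1.07 -1.46]
tail top edge [43.6  0.5  7. ]
tip top [-80.9  -0.1  14.4]
tip bot [-84.9  -0.1  18.4]
t 4.4 p [ 520.7 -333.3  175.6] yaw -11.33 zax [-0.004  0.002 -1.   ] F [-1.2  0.6 -1.8] T [ 0.04  0.01 -0.04] w 48.5 J [-0.31  0.42 -0.09 -0.   -1.07 -1.46]
turn -24.53 then shift 3.7 292.3 55.6
```

Call:
drive_tool --pt "0 0 0 -8.2 0.04" --pt "0 0 0 -8.2 0.04" --pt "0 0 0 -8.13 0.04" --pt "0 0.02 0 0 0.04" --pt "0 0.035 0 0 0.04" --pt "0 0.04 0 0 0.04" --pt "0 0.04 0 0 0.04" --pt "0 0.04 0 0 0.04" --pt "0 0.04 0 0 0.04" --pt "0 0.035 0.005 0 0.04" --pt "0.0037 0.025 0.015 0 0.04" --pt "0 0.0173 0.02 0 0.04" --pt "0 0 0.015 0 0.04" --pt "0 0 0 0 0.04" --pt "0 0 0 0 0.04"

```text
clock: 5.9
position: [451.3, -50.5, 122.4]
ee_rot: [-0.115, 0.993, -0.0, -0.001]
contact_force: [1.0, 0.0, -1.0]
gripper_width: 48.6
```

Run:
```python
from h import *
to((450.4,-49.5,120),13.2)
for n in("wrist","side","top"):
    im,d=arm.get_image(n);cv2.imwrite(f"pics/{n}4.png",im);np.save(f"pics/{n}4.npy",d)
c=cv2.imread("pics/side4.png")[60:260,180:380];cv2.imwrite("pics/side4c.png",cv2.resize(c,None,fx=3,fy=3,interpolation=cv2.INTER_CUBIC))
```

```text
t 5.9 p [451.3 -50.5 122.4] yaw 13.24 zax [-0.002 -0.001 -1.   ] F [ 1.  0. -1.] T [ 0.02 -0.03 -0.01] w 48.6 J [ 0.25  0.22 -0.55  0.   -0.81 -1.59]
turn 0.04 then shift 0.6 1.2 2.4
```

View pics/side4c.png

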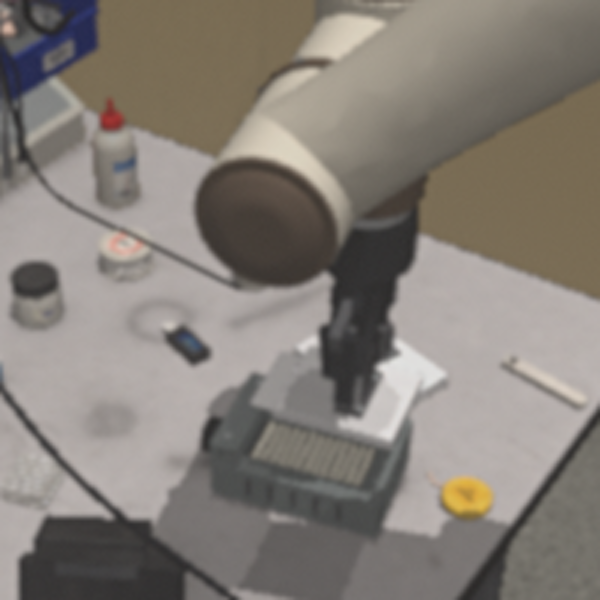

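View pics/wrist4.png

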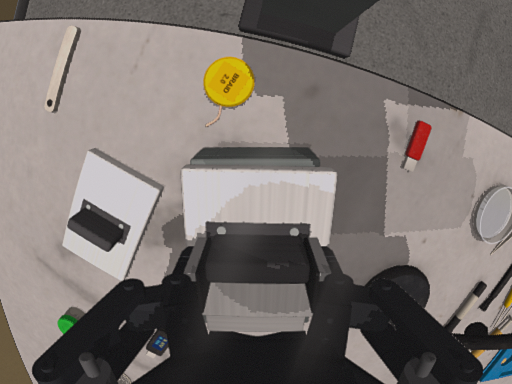

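View pics/top4.png

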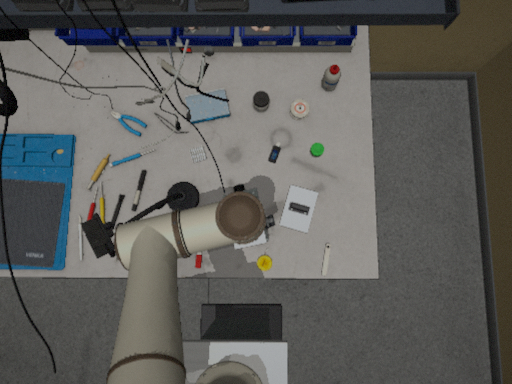

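Run:
```python
from h import *
P=arm.camera_params("top")
C0=cloud(P,np.load("pics/top0.npy"));C4=cloud(P,np.load("pics/top4.npy"))
def rng(C,r0,r1,c0,c1,zl,zh):
    p=C[r0:r1,c0:c1].reshape(-1,3);p=p[(p[:,2]>zl)&(p[:,2]<zh)];print(len(p),p.min(0).round(0),p.max(0).round(0)) if len(p) else print(0)
print("clamp0");rng(C0,210,262,80,200,60,350); 
for c in range(84,126,6): rng(C0,210,262,c,c+6,60,400)
print("arm4")
for c in range(108,160,6): rng(C4,200,280,c,c+6,290,900)
P=arm.camera_params("side");S=cloud(P,np.load("pics/side4.npy"))
p=S.reshape(-1,3);k=(p[:,1]>20)&(p[:,1]<300)&(p[:,2]>150)&(p[:,0]>250)&(p[:,0]<650);q=p[k]
for y0 in range(20,300,20):
    a=q[(q[:,1]>=y0)&(q[:,1]<y0+20)]
    if len(a): print("side arm y",y0,len(a),a.min(0).round(0),a.max(0).round(0))
```

```text
clamp0
1285 [381. 189. 135.] [502. 346. 277.]
113 [414. 289. 169.] [464. 346. 276.]
215 [385. 276. 167.] [484. 333. 276.]
251 [381. 266. 158.] [484. 318. 272.]
192 [385. 256. 157.] [465. 308. 268.]
180 [383. 252. 166.] [466. 287. 236.]
78 [386. 249. 174.] [465. 270. 232.]
66 [438. 243. 175.] [468. 257. 195.]
arm4
0
179 [378. 154. 433.] [441. 171. 466.]
255 [364. 144. 434.] [443. 165. 465.]
326 [351. 112. 430.] [446. 154. 523.]
351 [352. 100. 433.] [448. 144. 534.]
357 [353.  90. 432.] [452. 133. 537.]
368 [353.  81. 433.] [453. 123. 540.]
377 [353.  73. 432.] [457. 112. 537.]
386 [353.  65. 433.] [459. 102. 535.]
side arm y 20 129 [424.  20. 241.] [637.  40. 460.]
side arm y 40 56 [272.  40. 263.] [649.  60. 624.]
side arm y 60 295 [251.  60. 430.] [650.  80. 638.]
side arm y 80 1277 [250.  80. 323.] [650. 100. 636.]
side arm y 100 3967 [250. 100. 407.] [650. 120. 613.]
side arm y 120 1673 [303. 120. 407.] [441. 140. 525.]
side arm y 140 763 [358. 140. 379.] [435. 160. 463.]
side arm y 160 1148 [371. 160. 379.] [436. 175. 460.]
side arm y 240 199 [387. 242. 201.] [650. 260. 615.]
side arm y 260 737 [379. 260. 163.] [607. 280. 622.]
side arm y 280 1279 [380. 280. 154.] [588. 300. 592.]
```

Call:
drive_tool --pt "0.0005 0.001 0.01 0 0.04" --pt "0 0 0.015 0 0.04" --pt "0 0 0.01 0 0.04" --pt "0 0 0.006 0 0.04" --pt "0 0 0 0 0.04" --pt "0 0 0 0 0.04"

```text
clock: 6.65
position: [451.2, -49.4, 82.1]
ee_rot: [-0.115, 0.993, -0.0, 0.0]
contact_force: [-0.3, 0.1, -0.9]
gripper_width: 48.6
```

Run:
```python
from h import *
st()
im,d=arm.get_image("side");cv2.imwrite("pics/side5.png",im)
c=im[150:250,240:340];cv2.imwrite("pics/side5c.png",cv2.resize(c,None,fx=6,fy=6,interpolation=cv2.INTER_CUBIC))
to((450.4,-49.5,75),13.2)
```

```text
t 6.65 p [451.2 -49.4  82.1] yaw 13.24 zax [ 0. -0. -1.] F [-0.3  0.1 -0.9] T [-0.01  0.04  0.02] w 48.6 J [ 0.25  0.28 -0.6   0.   -0.69 -1.59]
t 6.7 p [451.3 -49.4  82.4] yaw 13.24 zax [ 0.001  0.    -1.   ] F [-0.1  0.6 -2.3] T [0.01 0.05 0.03] w 48.7 J [ 0.25  0.28 -0.6   0.   -0.69 -1.59]
turn 0.04 then shift 0.9 0.1 7.4
```

View pics/side5c.png

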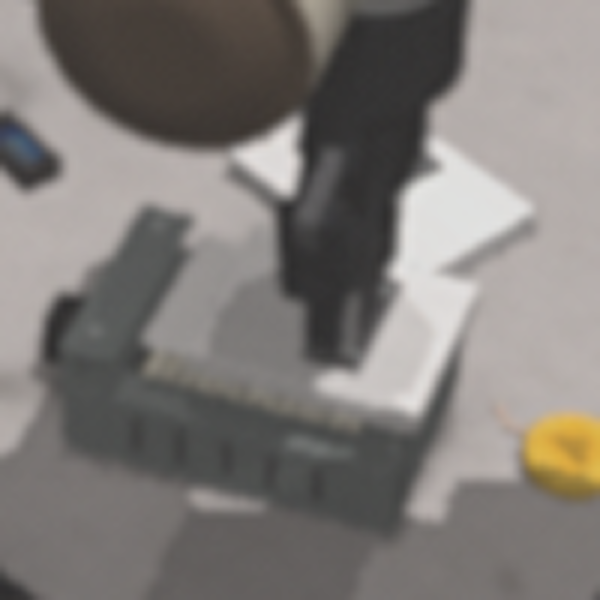

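Call:
drive_tool --pt "0 0 0.004 0 0.04" --pt "0 0 0.002 0 0.04" --pt "0 0 0.001 0 0.04" --pt "0 0 0.001 0 0.04" --pt "0 0 0.001 0 0.04" --pt "0 0 0 0 0.04"

```text
clock: 7.3
position: [451.2, -49.3, 74.2]
ee_rot: [-0.115, 0.993, -0.0, 0.0]
contact_force: [-2.3, 1.8, 8.5]
gripper_width: 49.0
```

Call:
drive_tool --pt "0 0 0.001 0 0.04" --pt "0 0 0.001 0 0.04" --pt "0 0 0.001 0 0.04" --pt "0 0 0 0 0.04"

```text
clock: 7.7
position: [453.1, -48.9, 72.5]
ee_rot: [-0.116, 0.993, -0.0, 0.002]
contact_force: [-1.8, 3.2, 14.3]
gripper_width: 48.9
```

Run:
```python
from h import *
st()
for n in("wrist","side"):
    im,d=arm.get_image(n);cv2.imwrite(f"pics/{n}6.png",im);np.save(f"pics/{n}6.npy",d)
    if n=="side": cv2.imwrite("pics/side6c.png",cv2.resize(im[150:250,240:340],None,fx=6,fy=6,interpolation=cv2.INTER_CUBIC))
```

```text
t 7.7 p [453.1 -48.9  72.5] yaw 13.33 zax [ 0.005  0.    -1.   ] F [-1.8  3.2 14.3] T [ 0.69  1.1  -0.08] w 48.9 J [ 0.25  0.29 -0.61  0.   -0.66 -1.59]
```

View pics/side6c.png

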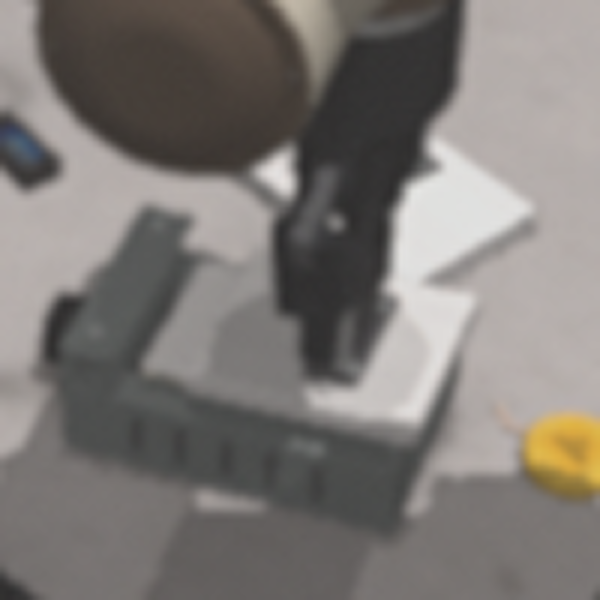

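View pics/wrist6.png

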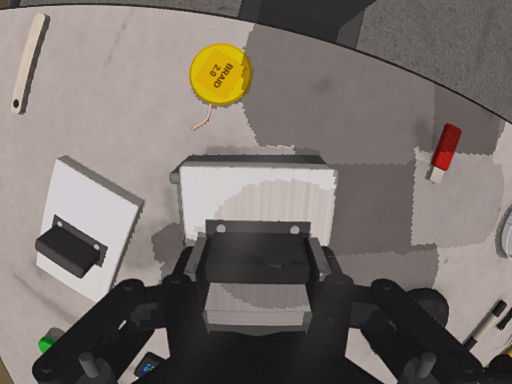

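Call:
drive_tool --pt "0 0 0.001 0 0.04" --pt "0 0 0.001 0 0.04" --pt "0 0 0.001 0 0.04" --pt "0 0 0.001 0 0.04" --pt "0 0 0 0 0.04"

```text
clock: 8.3
position: [455.9, -48.2, 69.7]
ee_rot: [-0.117, 0.993, -0.0, 0.005]
contact_force: [-0.1, 3.6, 16.3]
gripper_width: 48.5
```

```bash
cat >> h.py <<'E'
O=np.array([489.4,-40.4,0.]);A=np.radians(13.2);EX=np.array([np.cos(A),np.sin(A),0]);EY=np.array([-EX[1],EX[0],0])
def tilt(k):
    im,d=arm.get_image("side");cv2.imwrite(f"pics/side{k}.png",im);np.save(f"pics/side{k}.npy",d)
    cv2.imwrite(f"pics/side{k}c.png",cv2.resize(im[150:250,240:340],None,fx=6,fy=6,interpolation=cv2.INTER_CUBIC))
    an(k)
def an(k):
    im=cv2.imread(f"pics/side{k}.png");d=np.load(f"pics/side{k}.npy")
    C=cloud(arm.camera_params("side"),d)-O
    q=np.stack([C@EX,C@EY,C[...,2]],-1).reshape(-1,3)
    hsv=cv2.cvtColor(im,cv2.COLOR_BGR2HSV).reshape(-1,3)
    # visible plate top: left side strip y 27..40
    m=(q[:,0]>-80)&(q[:,0]<45)&(q[:,1]>29)&(q[:,1]<41)&(q[:,2]>38)&(q[:,2]<95)
    p=q[m]
    if len(p)<10: print("few",len(p));return
    for _ in range(4):
        c=np.polyfit(p[:,0],p[:,2],1);r=p[:,2]-np.polyval(c,p[:,0]);p=p[abs(r)<max(1.5,1.5*np.std(r))]
    print("n",len(p),"of",m.sum(),"tilt deg",np.degrees(np.arctan(c[0])).round(2),"topz at x=-60,-20,20:",np.polyval(c,[-60,-20,20]).round(1),"x range",p[:,0].min().round(0),p[:,0].max().round(0))
E
python3 - <<'E'
from h import *
st();an(5);an(6);tilt(7)
E
```

```text
t 8.3 p [455.9 -48.2  69.7] yaw 13.39 zax [ 0.011  0.001 -1.   ] F [-0.1  3.6 16.3] T [ 1.02  0.41 -0.03] w 48.5 J [ 0.25  0.3  -0.61  0.   -0.65 -1.59]Traceback (most recent call last):
  File "<stdin>", line 2, in <module>
  File "h.py", line 36, in an
    im=cv2.imread(f"pics/side{k}.png");d=np.load(f"pics/side{k}.npy")
                                         ~~~~~~~^^^^^^^^^^^^^^^^^^^^^
    fid = stack.enter_context(open(os.fspath(file), "rb"))
                              ~~~~^^^^^^^^^^^^^^^^^^^^^^^
FileNotFoundError: [Errno 2] No such file or directory: 'pics/side5.npy'
```

Run:
```python
from h import *
an(4);an(6);tilt(7);st()
```

```text
n 112 of 165 tilt deg -0.17 topz at x=-60,-20,20: [40.3 40.2 40.1] x range -79.0 45.0
n 220 of 394 tilt deg -12.33 topz at x=-60,-20,20: [65.2 56.5 47.8] x range -80.0 45.0
n 187 of 360 tilt deg -13.06 topz at x=-60,-20,20: [65.3 56.1 46.8] x range -80.0 44.0
t 8.35 p [455.9 -48.3  69.7] yaw 13.39 zax [ 0.011  0.001 -1.   ] F [ 0.4  4.6 18.5] T [ 1.08  0.42 -0.03] w 48.9 J [ 0.25  0.3  -0.61  0.   -0.65 -1.59]
```

View pics/side7c.png

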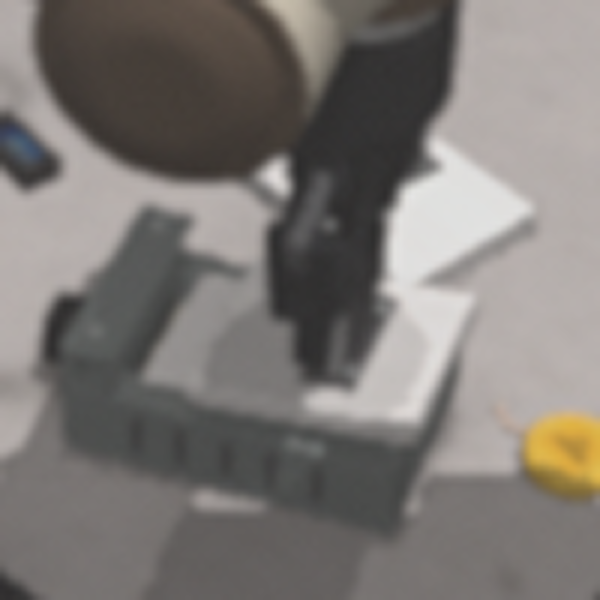

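```bash
cat >> h.py <<'E'
def prof(k,y0=5,y1=36):
    d=np.load(f"pics/side{k}.npy");C=cloud(arm.camera_params("side"),d)-O
    q=np.stack([C@EX,C@EY,C[...,2]],-1).reshape(-1,3)
    for x in range(-90,75,10):
        m=(q[:,0]>=x)&(q[:,0]<x+10)&(q[:,1]>y0)&(q[:,1]<y1)&(q[:,2]<100)&(q[:,2]>30)
        if m.sum()>3: print(x+5,m.sum(),np.percentile(q[m,2],[10,50,90]).round(1))
E
python3 - <<'E'
from h import *
prof(6);print();prof(7)
E
```

```text
-85 23 [60.3 64.4 68.5]
-75 38 [55.4 66.  67. ]
-65 45 [40.2 64.6 66.8]
-55 53 [39.9 65.2 68.5]
-45 57 [42.5 67.9 90.9]
-35 36 [40.8 64.5 87.7]
-25 34 [40.  62.2 78.1]
-15 44 [41.4 61.9 64.1]
-5 42 [40.6 61.4 63.7]
5 39 [41.  61.2 62.8]
15 32 [40.5 59.6 62.2]
25 42 [39.  50.8 53.4]
35 34 [38.7 51.2 52.6]
45 44 [36.8 50.5 63. ]
55 52 [38.7 61.6 64.6]
65 32 [44.4 61.6 63.6]

-85 25 [59.2 66.  69.2]
-75 42 [38.7 65.9 68.1]
-65 41 [40.8 64.6 66.9]
-55 45 [39.9 63.9 66.1]
-45 73 [61.8 71.1 91. ]
-35 29 [39.6 62.3 86.6]
-25 31 [40.1 60.  86.5]
-15 32 [57.  58.6 59.9]
-5 33 [55.9 57.4 59.6]
5 36 [54.1 56.2 58. ]
15 24 [44.8 54.2 56.8]
25 41 [40.4 45.  47.3]
35 27 [40.2 43.7 46.3]
45 46 [36.6 41.3 62.7]
55 50 [38.7 61.1 63.9]
65 34 [59.9 61.5 63.5]
```

Call:
drive_tool --pt "0 0 -0.002 0 0.04" --pt "0 0 -0.002 0 0.04" --pt "0 0 0 0 0.04" --pt "0 0 0 0 0.04"

```text
clock: 8.75
position: [451.3, -49.3, 70.4]
ee_rot: [-0.115, 0.993, -0.0, 0.0]
contact_force: [0.1, 2.1, 5.0]
gripper_width: 48.7
```

Run:
```python
from h import *
s,_,_=st();q=s["position"]-O;print("box xy",q@EX,q@EY);tilt(8);prof(8)
```

```text
t 8.75 p [451.3 -49.3  70.4] yaw 13.24 zax [ 0.001  0.    -1.   ] F [0.1 2.1 5. ] T [ 0.53  0.21 -0.07] w 48.7 J [ 0.25  0.3  -0.61  0.   -0.66 -1.59]
box xy -39.09586013970988 0.07471809172921215
n 182 of 353 tilt deg -13.48 topz at x=-60,-20,20: [65.1 55.5 45.9] x range -80.0 43.0
-85 41 [62.2 66.7 69.3]
-75 41 [39.8 66.3 68. ]
-65 42 [40.4 65.3 67.4]
-55 60 [41.8 66.  85.9]
-45 46 [41.  71.2 92.9]
-35 35 [41.8 62.  92.5]
-25 26 [58.5 59.9 61.2]
-15 37 [49.4 58.8 60.6]
-5 33 [55.3 57.2 59. ]
5 36 [53.8 55.7 58.3]
15 29 [40.7 46.1 55.4]
25 38 [40.3 45.3 46.4]
35 17 [38.3 41.9 44.5]
45 48 [32.  40.8 63. ]
55 50 [38.5 60.7 63.8]
65 36 [51.5 61.8 63.7]
```

Call:
drive_tool --pt "0 0 -0.001 0 0.04" --pt "-0.005 0 0 0 0.04" --pt "-0.005 0 0 0 0.04" --pt "-0.005 0 0 0 0.04" --pt "0 0 0 0 0.04" --pt "0 0 0 0 0.04"

```text
clock: 9.4
position: [465.3, -46.0, 70.6]
ee_rot: [-0.115, 0.993, 0.0, -0.0]
contact_force: [0.0, -0.1, -0.9]
gripper_width: 48.9
```

Run:
```python
from h import *
s,_,_=st();q=s["position"]-O;print("box xy",q@EX,q@EY);tilt(9);prof(9)
```

```text
t 9.4 p [465.3 -46.   70.6] yaw 13.22 zax [-0.001 -0.    -1.   ] F [ 0.  -0.1 -0.9] T [-0.01  0.05 -0.01] w 48.9 J [ 0.25  0.32 -0.58 -0.   -0.68 -1.59]
box xy -24.745205722662405 0.04555588372436057
n 247 of 381 tilt deg -9.48 topz at x=-60,-20,20: [61.3 54.6 48. ] x range -78.0 45.0
-75 65 [38.2 55.1 67.7]
-65 46 [40.3 66.8 69.4]
-55 49 [40.9 65.8 67.5]
-45 45 [39.6 64.7 67.3]
-35 72 [60.5 72.4 92.8]
-25 32 [40.3 62.3 85.6]
-15 29 [40.2 60.7 82.6]
-5 36 [49.  59.9 61.3]
5 37 [56.1 58.3 60.7]
15 36 [54.6 57.3 58.6]
25 26 [47.9 55.2 56.4]
35 37 [40.5 45.5 47.8]
45 52 [40.5 47.1 62.9]
55 52 [38.2 61.6 63.8]
65 33 [47.6 61.8 63.1]
```

View pics/side9c.png

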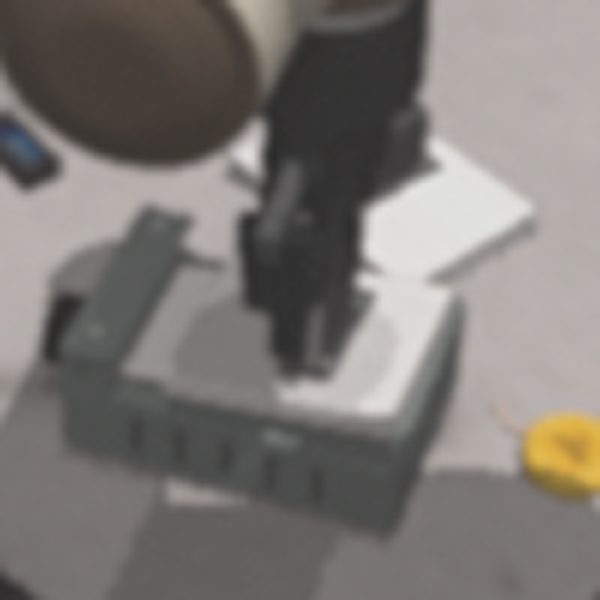

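Call:
drive_tool --pt "-0.004 0 0 0 0.04" --pt "-0.003 0 0 0 0.04" --pt "-0.002 0 0 0 0.04" --pt "0 0 0 0 0.04" --pt "0 0 0 0 0.04"

```text
clock: 9.95
position: [474.1, -43.9, 71.0]
ee_rot: [-0.115, 0.993, 0.0, -0.0]
contact_force: [-0.1, -0.4, -2.3]
gripper_width: 48.8
```

Run:
```python
from h import *
s,_,_=st();q=s["position"]-O;print("box xy",q@EX,q@EY);tilt(10);prof(10)
im,d=arm.get_image("wrist");cv2.imwrite("pics/w10.png",im)
```

```text
t 9.95 p [474.1 -43.9  71. ] yaw 13.22 zax [-0.  0. -1.] F [-0.1 -0.4 -2.3] T [ 0.04  0.01 -0.08] w 48.8 J [ 0.25  0.33 -0.56 -0.   -0.68 -1.59]
box xy -15.660194217768062 0.050775959789421274
n 318 of 365 tilt deg -2.05 topz at x=-60,-20,20: [53.9 52.5 51.1] x range -79.0 45.0
-75 40 [35.6 51.8 54.8]
-65 58 [39.3 42.8 68.5]
-55 43 [39.2 66.8 69.2]
-45 46 [39.5 65.9 68.1]
-35 44 [41.6 65.3 67. ]
-25 73 [60.6 74.1 95. ]
-15 32 [39.4 63.  83.2]
-5 27 [40.6 61.1 76.9]
5 37 [50.  59.3 61.3]
15 34 [56.3 58.3 60.2]
25 36 [55.1 58.2 59.8]
35 27 [40.2 53.7 56.7]
45 60 [43.3 48.1 62.5]
55 44 [40.6 61.3 63.4]
65 37 [40.5 61.6 64.2]
```

View pics/side10c.png

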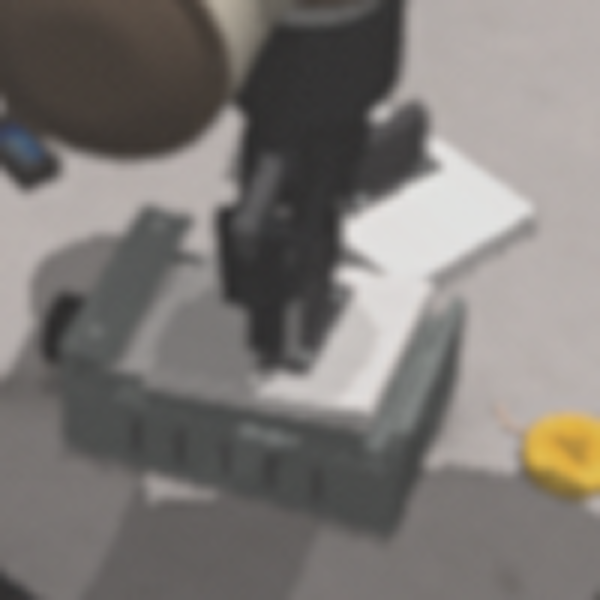

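View pics/w10.png

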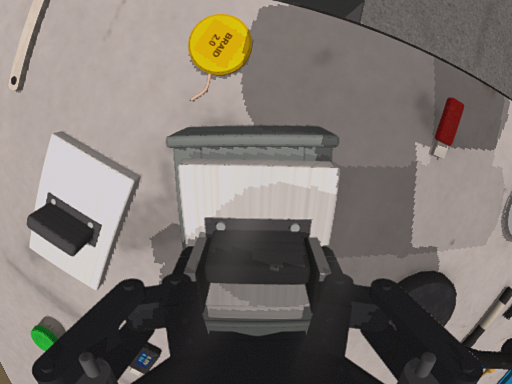

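Call:
drive_tool --pt "0 0 0.002 0 0.04" --pt "0 0 0.002 0 0.04" --pt "0.001 0 0.002 0 0.04" --pt "0.001 0 0.001 0 0.04" --pt "0.001 0 0.001 0 0.04" --pt "0 0 0 0 0.04"

```text
clock: 10.65
position: [472.2, -44.7, 64.2]
ee_rot: [-0.115, 0.993, -0.0, 0.001]
contact_force: [-1.9, -0.9, 7.8]
gripper_width: 48.2
```

Run:
```python
from h import *
s,_,_=st();q=s["position"]-O;print("box xy",q@EX,q@EY);tilt(11);prof(11)
```

```text
t 10.65 p [472.2 -44.7  64.2] yaw 13.25 zax [ 0.003  0.    -1.   ] F [-1.9 -0.9  7.8] T [-0.09  0.27  0.04] w 48.2 J [ 0.25  0.34 -0.57  0.   -0.66 -1.59]
box xy -17.76817884139294 -0.246629450375862
n 193 of 331 tilt deg -4.18 topz at x=-60,-20,20: [56.2 53.3 50.4] x range -78.0 44.0
-75 44 [37.6 52.  54.8]
-65 47 [39.  52.7 59. ]
-55 33 [54.9 58.3 60.1]
-45 37 [55.3 57.9 59.7]
-35 48 [56.1 58.5 79.8]
-25 54 [56.7 67.8 86.9]
-15 23 [53.7 56.4 74.5]
-5 23 [53.7 55.1 56.9]
5 33 [53.  54.5 56.8]
15 34 [53.  54.7 56.5]
25 36 [51.1 53.8 55.5]
35 25 [43.4 52.  53.7]
45 61 [40.7 45.4 63. ]
55 44 [40.7 61.6 64.3]
65 39 [55.8 61.4 63.8]
```

Call:
drive_tool --pt "0.0005 0 0.001 0 0.04" --pt "0 0 0.001 0 0.04" --pt "0 0 0.001 0 0.04" --pt "0 0 0 0 0.04"

```text
clock: 11.1
position: [470.5, -45.1, 60.9]
ee_rot: [-0.115, 0.993, -0.0, -0.0]
contact_force: [-5.2, -1.7, 7.7]
gripper_width: 48.9
```

Run:
```python
from h import *
s,_,_=st();q=s["position"]-O;print("box xy",q@EX,q@EY);tilt(12);prof(12)
```

```text
t 11.1 p [470.5 -45.1  60.9] yaw 13.24 zax [-0. -0. -1.] F [-5.2 -1.7  7.7] T [-0.23  0.68  0.  ] w 48.9 J [ 0.25  0.34 -0.58  0.   -0.65 -1.59]
box xy -19.50142508477474 -0.2832992358280498
n 180 of 317 tilt deg -3.24 topz at x=-60,-20,20: [53.9 51.6 49.3] x range -79.0 45.0
-75 46 [34.5 52.3 55.5]
-65 45 [39.8 50.7 55. ]
-55 34 [52.6 54.1 55.3]
-45 37 [51.9 53.1 55.1]
-35 60 [52.2 55.5 85.6]
-25 41 [53.  63.9 85. ]
-15 27 [51.9 55.3 82.8]
-5 20 [52.1 52.9 54.3]
5 33 [50.4 52.4 54.4]
15 37 [50.3 53.  54.6]
25 38 [50.6 53.  54.2]
35 23 [42.4 50.5 53.8]
45 56 [41.3 45.  62.7]
55 44 [41.  61.3 63.9]
65 37 [42.4 61.8 63.5]
```

View pics/side12c.png

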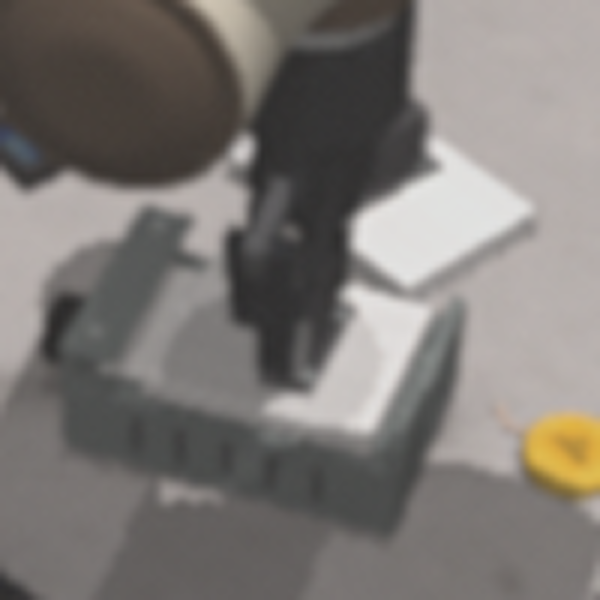

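Call:
drive_tool --pt "0 0 0 0 0.055" --pt "0 0 0 0 0.065" --pt "0 0 0 0 0.07" --pt "0 0 0 0 0.075" --pt "0 0 0 0 0.075" --pt "0 0 -0.005 0 0.075" --pt "0 0 -0.015 0 0.075" --pt "0 0 -0.03 0 0.075" --pt "0 0 -0.04 0 0.075" --pt "0 0 -0.03 0 0.075" --pt "0 0 0 0 0.075" --pt "0 0 0 0 0.075"

```text
clock: 12.35
position: [470.8, -44.6, 180.7]
ee_rot: [-0.115, 0.993, 0.0, 0.001]
contact_force: [-0.8, 0.2, 0.0]
gripper_width: 74.9
```

Run:
```python
from h import *
s,R,_=st();tilt(13);prof(13)
s=arm.read_state();im,d=arm.get_image("wrist");cv2.imwrite("pics/w13.png",im)
```

```text
t 12.35 p [470.8 -44.6 180.7] yaw 13.21 zax [ 0.002  0.001 -1.   ] F [-0.8  0.2  0. ] T [0.   0.06 0.01] w 74.9 J [ 0.25  0.17 -0.43 -0.   -0.97 -1.59]
n 130 of 240 tilt deg -0.46 topz at x=-60,-20,20: [52.3 52.  51.6] x range -78.0 33.0
-75 46 [35.1 52.1 55.4]
-65 43 [40.  49.6 53.1]
-55 37 [49.8 51.8 54.4]
-45 37 [50.5 52.  54.8]
-35 45 [50.1 53.1 55.9]
-25 89 [53.1 71.3 86.1]
-15 39 [50.8 54.  82.6]
-5 34 [50.6 52.2 54.3]
5 36 [50.1 51.8 53.7]
15 34 [50.  51.8 53.9]
25 34 [50.7 52.1 53.6]
35 27 [41.9 49.7 53.1]
45 60 [41.3 45.1 62.1]
55 46 [40.7 61.  63. ]
65 34 [46.7 61.4 63.9]
```

View pics/side13c.png

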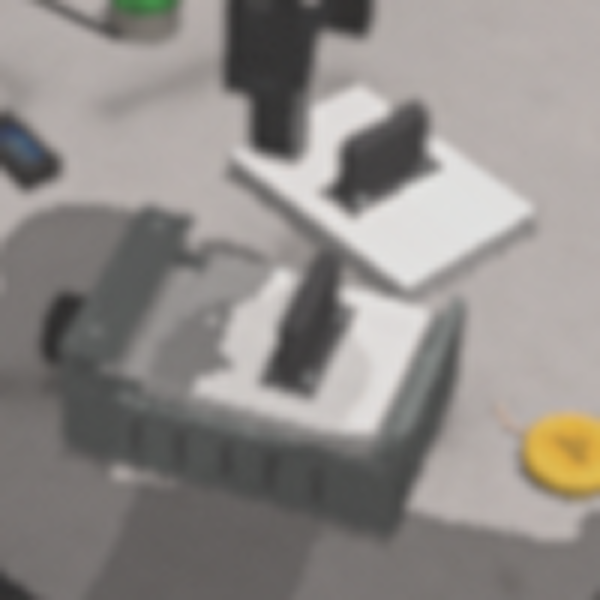

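View pics/w13.png

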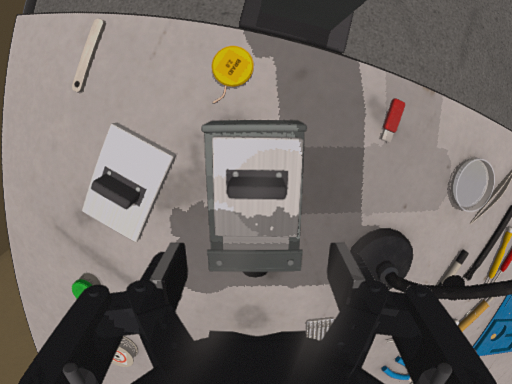

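Run:
```python
from h import *
s,R,_=st()
for n,u,v,z in(("tail",257,137.5,54),("plate front",257,239,54),("ledge front top",255,250,64),("plate L",212,190,54),("plate R",302,190,54)):
    q=wray(u,v,z,s)-O;print(n,(q@EX).round(1),(q@EY).round(1))
im=cv2.imread("pics/w13.png");cv2.imwrite("pics/w13c.png",cv2.resize(im[110:285,190:320],None,fx=3.4,fy=3.4,interpolation=cv2.INTER_CUBIC))
```

```text
t 12.45 p [469.9 -44.8 179.1] yaw 13.21 zax [-0.002 -0.    -1.   ] F [-0.5 -0.2  0.3] T [ 0.03 -0.01  0.02] w 75.3 J [ 0.25  0.17 -0.43 -0.   -0.97 -1.59]
tail -63.1 -0.2
plate front 38.9 -0.3
ledge front top 46.1 -2.2
plate L -13.2 -43.3
plate R -13.1 42.8
```

View pics/w13c.png

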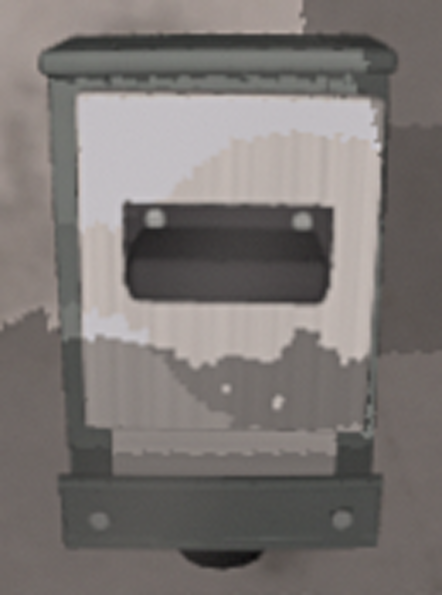

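```bash
python3 -c "
from h import *
print(arm.job_done());st()"
```

```text
the job is handed in; nothing more can be done
None
the job is handed in; nothing more can be done
```

The tongued cover is now on the filter box with its tongue under the ledge, released. I handed the job in at about 12.5 s of robot time; no verdict was reported.

**What I did:** I gripped the fin across its ends. The moves can't tilt the tool, so I pressed the cover's rear underside on the sill until it pivoted in the grip to about 8° tongue-down. I then slid it forward until the tongue was about 11 mm under the ledge, still tilted about 7°. Finally I swung the rear edge down behind the sill, opened the fingers and lifted clear.

**Last checks:**
- **Flatness:** tilt was about 0.5°. The plate's top read 52 mm against 54 mm expected, about the offset that camera showed elsewhere.
- **Position:** the tongue tip is at about x = 61–64 mm in the box's frame, so 12 mm or more is under the ledge. The cover is within about 1 mm of the box's centre line and looked square in the wrist picture.
- **Robot clear:** the gripper was 180 mm above the bench with no contact force. The highest force I read was about 18 N.
- **Other cover:** it was never touched, and it looked undisturbed in the last pictures; I didn't re-measure its position.

**Disagreements between readings:**
- The top and wrist cameras differed by 2–4 mm on where the cover lay at the start.
- The wrist camera read the ledge's front edge about 3 mm short of its nominal position.
- My automatic tilt fit on the side view was wrong whenever the box's rim was in view, so I relied on the binned height profile instead.

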